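Switch on the charging bay that holds the battery

TASK

Only one of the three printed frames on the charging station has a battery in it. Take the isolator key from its stand, push it fully home into the key switch directly in front of that battery and turn it clockwise as far as it goes (almost half a turn, so a fresh grip may be needed on the way), then let go and leave the key in the switch. Leave the other two switches and all three frames as they are.

Things in the scene. Friction and masses are not known exactly. Their poses are not given: they have to be found in the camera images.
- pack: the printed white frame (80 x 60 x 75 mm, open cage of 9 mm bars) that holds the battery: a solid black block fills it, with two round 12 mm steel studs standing 4 mm above the frame's top; origin at the centre of its underside
- empty_a: an empty printed frame of the same size, nothing inside (the station's floor shows through it); origin at the centre of its underside
- empty_b: another empty frame, the same as empty_a
- key: black isolator key, 60 g. Origin: centre of the shoulder's underside; z runs from blade to grip. Steel blade below: 20 mm along x, 6 along y, 21 long. Above: collar 30 mm across, 5 high, then a flat grip 30 mm along x, 10 thick along y, up to z = 47 mm. A half turn about z makes no difference. Starts in the stand, shoulder on its face, z leaning 26 deg
- stand: fixed plywood key stand; its sloped face (46 x 34 mm) leans 26 deg towards the stand's own -x; origin on the bench under the centre of the slot's mouth, which is 62 mm above it; the slot (23 x 9 mm, 28 mm deep) holds the key's blade, long side in the stand's x-z plane
- station: fixed charging station: base plate 250 x 340 x 12 mm, origin at the centre of its underside; along its -x side runs a grey panel sloped 26 deg towards -x, with three key switches 100 mm apart in y; behind each switch, on its +x side, is one bay with a frame in it
- sw0 (a joint): turn of the left (+y) key switch, rad: 0 = slot's long side runs straight up the slope, 2.6 = clockwise stop (seen by someone looking at the panel); starts between 0 and 0.5; stiff, about 0.06 N m, and stays where it is left
- sw0_top (a point): centre of the slot's mouth on the left (+y) switch, a steel cylinder 47 mm across standing 29 mm out of the panel; turns with it: z out of the panel (26 deg from vertical), x along the slot; slot 22.2 x 8.2 mm, 24 mm deep, 1.5 mm chamfer; with the key home its shoulder lies on this point
- sw0_mark (a point): point on the rim of the left (+y) switch's top, 21 mm from its centre along the slot's x
- bay0 (a point): centre of the floor of the bay behind the left (+y) switch, 12 mm above the bench
- sw1 (a joint): turn of the middle key switch, rad: 0 = slot's long side runs straight up the slope, 2.6 = clockwise stop (seen by someone looking at the panel); starts between 0 and 0.5; stiff, about 0.06 N m, and stays where it is left
- sw1_top (a point): centre of the slot's mouth on the middle switch, a steel cylinder 47 mm across standing 29 mm out of the panel; turns with it: z out of the panel (26 deg from vertical), x along the slot; slot 22.2 x 8.2 mm, 24 mm deep, 1.5 mm chamfer; with the key home its shoulder lies on this point
- sw1_mark (a point): point on the rim of the middle switch's top, 21 mm from its centre along the slot's x
- bay1 (a point): centre of the floor of the bay behind the middle switch, 12 mm above the bench
- sw2 (a joint): turn of the right (-y) key switch, rad: 0 = slot's long side runs straight up the slope, 2.6 = clockwise stop (seen by someone looking at the panel); starts between 0 and 0.5; stiff, about 0.06 N m, and stays where it is left
- sw2_top (a point): centre of the slot's mouth on the right (-y) switch, a steel cylinder 47 mm across standing 29 mm out of the panel; turns with it: z out of the panel (26 deg from vertical), x along the slot; slot 22.2 x 8.2 mm, 24 mm deep, 1.5 mm chamfer; with the key home its shoulder lies on this point
- sw2_mark (a point): point on the rim of the right (-y) switch's top, 21 mm from its centre along the slot's x
- bay2 (a point): centre of the floor of the bay behind the right (-y) switch, 12 mm above the bench

How it is judged:
By the outcome, as a careful person would: the job done as asked, in the order asked, and still so for the second after the job is handed in, with the robot touching nothing.
It also fails if it takes over 54 s, if anything falls off the work surface, if the arm or the gripper's body presses on something with over 40 N, if the wrist force passes 120 N, or if a joint passes its speed limit or range.

ROBOT

A 6-joint arm with a two-finger parallel gripper is mounted at the origin on the work surface. World frame = base frame: x ahead of the robot, y to its left, z up, the work surface at z = 0. Lengths are in m, angles in rad, forces in N, time in s.
With the tool pointing down it reaches from about 0.25 to 0.725 m from the base axis. Payload 4 kg.
Tool frame: the origin (TCP) lies at the very end of the fingers, on their centre line; the grasp point (between the pads) lies 19 mm behind it; z points along the fingers, y is the line along which they close (so a half turn about z gives the same grasp; the last joint's range is limited). The gripper opens to 85 mm and grips with 20 to 120 N. Pads are 22 mm wide; open, the fingers measure 114 mm over their backs; the gripper's body (76 mm by 85 mm) begins 54 mm behind the grasp point. The pads swing forward as they close: fully open they stand 13 mm farther back than shut.
Start: joints at [-1.317, 0.241, 0.005, 1.335, 0, 1.571], TCP at [0.126, -0.484, 0.199] pointing down, gripper open.
Joint ranges: [-2.72, 2.72], [-1.05, 1.87], [-1.09, 1.28], [-1.99, 2.15], [-1.42, 1.44], [-3.14, 3.14]. Speed limits (rad/s): [2.79, 2.79, 3.14, 3.14, 3.14, 3.14].

INTERFACE

Orientations are given as a unit quaternion [x, y, z, w].
In Python, from workcell import monitor, viewer, job gives the robot as it stands.
- The arm moves only by the tool arm_command, never from a script. Its argument "increments" is a list of rows, each an object of numbers: "dx", "dy", "dz": the shift along the tool's x, y, z in cm; "wx", "wy", "wz": the turn, a rotation vector about the tool's x, y, z in rad; "grip": the finger opening in cm, from 0 to 8.54. In form: [{"dx": .., "dy": .., "dz": .., "wx": .., "wy": .., "wz": .., "grip": ..}, ...]. A call has 1 to 10 rows; each row is the pose to reach, as a shift and turn from the pose commanded when the call began, along the tool's axes at that moment; what a row does not reach only later rows make up. A row lasts 1/10 s, in which the tool goes at most 50 mm and 8.59 degrees, less where a joint would pass 70% of its speed; a pose out of reach is approached as far as the arm can. A call with a gripper value outside its range is refused whole. The fingers move at their own pace and stop on an object; the grip force is fixed at half the most. Time passes only in rows, so rows that repeat a pose let the fingers close. It gives the time, the measured TCP pose, the force, the opening and the grip force at its end, in the units of the state.
- monitor.get_obs(): the state, without advancing time (a new reading comes with each control period).
- viewer.camera(name): name is "scene" or "top" or "wrist"; returns (picture, depth): 400x640x3 uint8, red, green, blue; 400x640 float32, m along the optical axis (not along the pixel's ray), 0 where there is no reading.
- viewer.get_calibration(name): a dict with "fovy" (degrees; the focal length in pixels is half the picture's height over the tangent of half this angle, whatever the lens; pixels are square), "cx", "cy" (the principal point, pixels), "view" (4x4, takes a point from world to camera coordinates). Camera axes: x right, y up, looking along -z (the intrinsics and any distortion apply to the point x, -y, -z); pixel columns grow to the right and rows downward; lengths in m; the calibration is good to about 2 mm. The wrist camera is an equidistant fisheye: a pixel r from the principal point sees the ray r / f radians off the axis. A picture is of the moment at which its call begins: read the wrist's pose just before it. get_calibration takes no time and is no camera call; for the wrist camera it gives the pose at the moment of the call.
- job.job_done(): hands the job in; it is judged then, once.
The state is a dict: "clock": time; "joint_pos": joint angles; "joint_vel": joint speeds; "tau": joint torques, N m; "eef_pos": TCP position; "tool_rot": TCP orientation; "ft_force": force on the tool from outside, world axes, zero at the start; "ft_torque": the same for the moment, N m; "grip_width": finger opening in m; "grasp_force": force on a finger pad.
Only numpy, scipy, OpenCV 4.12 (cv2) and the standard library are available. Lean on these libraries where they do the work, as an engineer would, in place of code of your own. Each camera call takes 0.05 s, during which the arm holds its last target. There are 200 camera calls.

## Working session

There is one attempt and no reset: what is moved stays moved. The work goes in short steps, Python scripts to look and compute and a tool call to move; the robot and the scene stay as the last step left them, time stands still between calls to the robot, and variables do not carry over. Pictures are saved under pics/ and viewed, at most 10 in all, crops included, and the job is handed in when it is done.

Besides the shell and the picture viewer there is one more tool, called after "Call:" in YAML: its name, and indented under it one key for each argument. arm_command: Moves the arm, as the interface text tells. Its arguments: {"type":"object","properties":{"increments":{"type":"array","items":{"type":"object","properties":{"dx":{"type":"number"},"dy":{"type":"number"},"dz":{"type":"number"},"wx":{"type":"number"},"wy":{"type":"number"},"wz":{"type":"number"},"grip":{"type":"number"}}}}},"required":["increments"]}

```bash
mkdir -p pics; ls; cat > h.py <<'E'
import numpy as np, cv2
from workcell import monitor, viewer, job
from scipy.spatial.transform import Rotation as R
def save(n,p): cv2.imwrite('pics/'+n,p[...,::-1])
E
python3 - <<'E'
from h import *
d={}
for n in ['scene','top']:
    p,z=viewer.camera(n);c=viewer.get_calibration(n)
    np.savez(n,p=p,z=z,view=c['view'],f=200/np.tan(np.radians(c['fovy']/2)),cx=c['cx'],cy=c['cy'])
    save(n+'0.png',p);print(n,c,(z>0).mean())
print(monitor.get_obs())
E
```

```text
pics
scene {'fovy': 56.02228397779112, 'cx': 321.93151414764407, 'cy': 195.97969926301295, 'view': array([[-0.42712117,  0.90409259,  0.01356781,  0.36042595],
       [-0.7486659 , -0.36202731,  0.55536978,  0.35518271],
       [ 0.50701762,  0.22705243,  0.83149283, -1.07816541],
       [ 0.        ,  0.        ,  0.        ,  1.        ]])} 0.9960390625
top {'fovy': 44.1872169054398, 'cx': 319.67443959282787, 'cy': 190.0442397203916, 'view': array([[ 0.01845271, -0.99982734, -0.00218894, -0.12702717],
       [ 0.99803397,  0.01828836,  0.0599478 , -0.61197873],
       [-0.05989742, -0.00329084,  0.99819911, -1.04499918],
       [ 0.        ,  0.        ,  0.        ,  1.        ]])} 0.99595703125
{'clock': 0.1, 'joint_pos': array([-1.31702283e+00,  2.41345318e-01,  3.87405266e-03,  1.33518862e+00,
        4.67452779e-06,  1.57082019e+00]), 'joint_vel': array([ 0.00059316, -0.00033869,  0.0035203 , -0.00190353,  0.00046363,
        0.0006568 ]), 'tau': array([-1.41512795e-03, -3.73138797e+01,  2.53009933e+01,  1.08770849e-02,
       -8.61038984e-05,  5.66486037e-06]), 'eef_pos': array([ 0.12537665, -0.4833916 ,  0.19840395]), 'tool_rot': array([ 9.91961751e-01,  1.26534643e-01, -1.15605757e-04, -9.24580885e-04]), 'ft_force': array([ 0.06528821, -0.62246255, -0.01636068]), 'ft_torque': array([ 0.00267578,  0.03030469, -0.01268988]), 'grasp_force': 0.0, 'grip_width': 0.08537641511620149}
```

View pics/scene0.png

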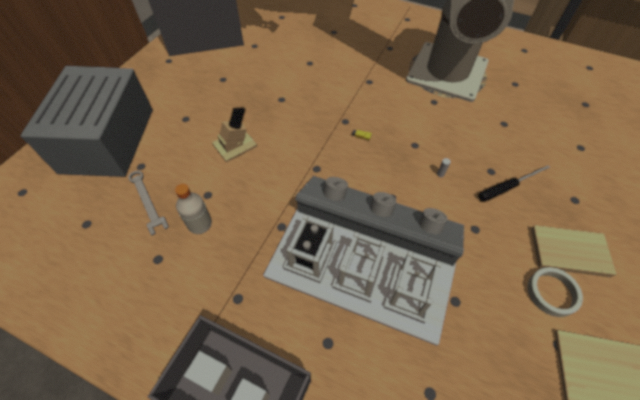

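View pics/top0.png

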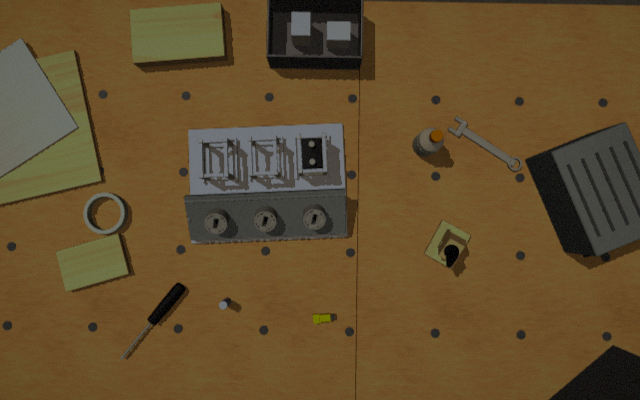

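The top view shows the battery, with its black block and two studs, in the right-hand (-y) frame at about (313,153), so the target is sw2 at (315,218). The key is in its stand at about (450,255). The scene view agrees.

```bash
cat >> h.py <<'E'
class C: pass
def grab(n):
    c=viewer.get_calibration(n); p,z=viewer.camera(n)
    o=dict(p=p,z=z,view=c['view'],f=200/np.tan(np.radians(c['fovy']/2)),cx=c['cx'],cy=c['cy'],fe=np.array(n=='wrist')); return o
def ray(o,u,v):
    x=(np.asarray(u,float)-o['cx'])/o['f'];y=(np.asarray(v,float)-o['cy'])/o['f']
    if 'fe' in o and o['fe']:
        r=np.hypot(x,y)+1e-12; d=np.stack([x/r*np.sin(r),-y/r*np.sin(r),-np.cos(r)],-1)
    else: d=np.stack([x,-y,-np.ones_like(x)],-1)
    V=o['view']; return -V[:3,:3].T@V[:3,3], d@V[:3,:3]   # origin, world dirs
def pts(o,u,v,z):  # depth along axis
    V=o['view'];c,d=ray(o,u,v); dz=-(d@V[2,:3]); return c+d*(np.asarray(z)/dz)[...,None]
def onplane(o,u,v,p0,n):
    c,d=ray(o,u,v); return c+d*(((p0-c)@n)/(d@n))[...,None]
def proj(o,P):
    q=np.asarray(P)@o['view'][:3,:3].T+o['view'][:3,3]; x,y,z=q[...,0],-q[...,1],-q[...,2]
    if 'fe' in o and o['fe']:
        r=np.hypot(x,y)+1e-12; k=np.arctan2(r,z)/r
    else: k=1/z
    return np.stack([o['cx']+o['f']*x*k,o['cy']+o['f']*y*k],-1)
def cloud(o):
    v,u=np.mgrid[:400,:640]; return pts(o,u,v,o['z'])
E
python3 - <<'E'
from h import *
o=dict(np.load('top.npz'));P=cloud(o)
for n,(u,v) in dict(table=(400,300),key=(452,257),sw0=(216,223),sw1=(265,221),sw2=(315,218),panel=(290,215),plate=(240,190),stand=(440,245),base=(434,246),cornR=(344,125),cornL=(190,130)).items(): print(n,P[v,u].round(4))
# switch tops by height: panel plane fit
reg=P[195:238,192:346].reshape(-1,3); 
gray=o['p'].mean(-1)
# crop for view
def crop(a,x0,x1,y0,y1,s): return cv2.resize(a[y0:y1,x0:x1],None,fx=s,fy=s,interpolation=cv2.INTER_CUBIC)
a=crop(o['p'],180,350,190,250,4);b=crop(o['p'],400,500,200,290,4)
save('c1.png',np.vstack([cv2.copyMakeBorder(a,0,0,0,800-a.shape[1],0),cv2.copyMakeBorder(b,0,0,0,400,0)])[:600,:800] if 0 else np.vstack([a,cv2.copyMakeBorder(b,0,0,0,a.shape[1]-b.shape[1],0)])[:600])
# key points: dark & above
m=(gray<40)&(P[...,2]>.06); m[:, :400]=0;m[:,500:]=0;m[:200]=0;m[300:]=0
K=P[m]; print(m.sum(),K.min(0),K.max(0),K.mean(0))
w=viewer.get_calibration('wrist');print(w)
E
```

```text
table [ 0.38  -0.294 -0.   ]
key [ 0.4821 -0.378   0.1063]
sw0 [0.5396 0.0975 0.0575]
sw1 [ 0.5455 -0.0033  0.0528]
sw2 [ 0.5537 -0.1073  0.0597]
panel [ 0.5589 -0.0553  0.0559]
plate [0.6116 0.0574 0.0113]
stand [ 0.5014 -0.3738  0.0258]
base [ 0.4981 -0.3655  0.0065]
cornR [ 0.7609 -0.1669 -0.0023]
cornL [0.7412 0.1707 0.0107]
234 [ 0.46146008 -0.4005385   0.06006722] [ 0.55052679 -0.11925208  1.07952598] [ 0.48598314 -0.3799447   0.09051538]
{'fovy': 65.70646984690485, 'cx': 321.2284269553533, 'cy': 202.14666343396485, 'view': array([[ 2.50006820e-01, -9.68243613e-01, -9.46080824e-04,
        -4.97927356e-01],
       [ 9.15067905e-01,  2.36595638e-01, -3.26608685e-01,
         4.25488812e-02],
       [ 3.16460612e-01,  8.07886704e-02,  9.45159178e-01,
        -3.80601096e-01],
       [ 0.00000000e+00,  0.00000000e+00,  0.00000000e+00,
         1.00000000e+00]])}
```

View pics/c1.png

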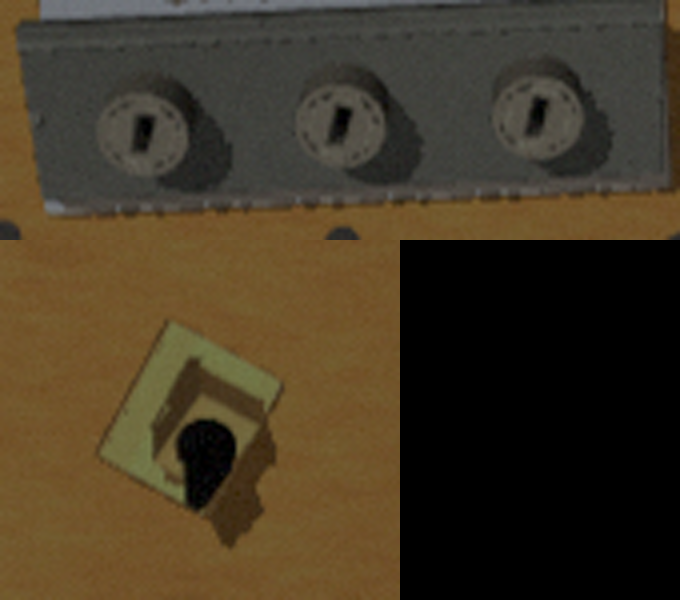

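```bash
python3 - <<'E'
from h import *
for n in ['scene','top']:
    o=dict(np.load(n+'.npz'));P=cloud(o);g=o['p'].mean(-1)
    near=(np.hypot(P[...,0]-.485,P[...,1]+.38)<.08)&(P[...,2]<.14)
    K=P[near&(g<28)&(P[...,2]>.065)];print(n,len(K))
    for a in np.arange(.065,.125,.01):
        s=K[(K[:,2]>=a)&(K[:,2]<a+.01)]; 
        if len(s): print(round(a,3),len(s),s.mean(0).round(4),s.std(0).round(4))
    # station panel plane + switch tops
    S=P.reshape(-1,3); S=S[(S[:,0]>.48)&(S[:,0]<.62)&(abs(S[:,1])<.18)&(S[:,2]>.02)&(S[:,2]<.13)]
    nrm=np.array([-np.sin(np.radians(26)),0,np.cos(np.radians(26))])
    h=S@nrm; hh,e=np.histogram(h,bins=np.arange(-.25,-.1,.002)); print(list(zip(e.round(3),hh)))
    pl=near&(P[...,2]>.002)&(P[...,2]<.03); q=np.argwhere(pl)[:,::-1].astype(np.float32)
    if n=='top':
        W=P[pl][:,:2].astype(np.float32); print('standbase',cv2.minAreaRect(W*1000))
        bp=(P[...,2]>.006)&(P[...,0]>.45)&(P[...,0]<.8)&(abs(P[...,1])<.2); print('station',cv2.minAreaRect((P[bp][:,:2]*1000).astype(np.float32)))
c=viewer.get_calibration('wrist');V=c['view'];s=monitor.get_obs();T=R.from_quat(s['tool_rot']).as_matrix()
print('cam in tool',T.T@(-V[:3,:3].T@V[:3,3]-s['eef_pos']),'\n',(V[:3,:3]@T).round(4))
E
```

```text
scene 165
0.065 42 [ 0.4923 -0.383   0.0707] [0.0065 0.0033 0.0028]
0.075 36 [ 0.4904 -0.384   0.0805] [0.0073 0.004  0.0029]
0.085 41 [ 0.4857 -0.3817  0.0903] [0.0069 0.0036 0.0029]
0.095 38 [ 0.4817 -0.3798  0.1   ] [0.0067 0.0037 0.0028]
0.105 8 [ 0.484  -0.3812  0.1073] [0.0034 0.0022 0.0013]
[(np.float64(-0.25), np.int64(5)), (np.float64(-0.248), np.int64(22)), (np.float64(-0.246), np.int64(43)), (np.float64(-0.244), np.int64(47)), (np.float64(-0.242), np.int64(80)), (np.float64(-0.24), np.int64(92)), (np.float64(-0.238), np.int64(90)), (np.float64(-0.236), np.int64(90)), (np.float64(-0.234), np.int64(98)), (np.float64(-0.232), np.int64(89)), (np.float64(-0.23), np.int64(90)), (np.float64(-0.228), np.int64(90)), (np.float64(-0.226), np.int64(96)), (np.float64(-0.224), np.int64(86)), (np.float64(-0.222), np.int64(93)), (np.float64(-0.22), np.int64(107)), (np.float64(-0.218), np.int64(93)), (np.float64(-0.216), np.int64(82)), (np.float64(-0.214), np.int64(65)), (np.float64(-0.212), np.int64(46)), (np.float64(-0.21), np.int64(20)), (np.float64(-0.208), np.int64(17)), (np.float64(-
[... 4424 characters left out ...]
t64(0)), (np.float64(-0.12), np.int64(0)), (np.float64(-0.118), np.int64(0)), (np.float64(-0.116), np.int64(0)), (np.float64(-0.114), np.int64(0)), (np.float64(-0.112), np.int64(0)), (np.float64(-0.11), np.int64(0)), (np.float64(-0.108), np.int64(0)), (np.float64(-0.106), np.int64(0)), (np.float64(-0.104), np.int64(0))]
standbase ((485.7104797363281, -379.33258056640625), (154.18804931640625, 156.0108642578125), 42.2852668762207)
station ((624.3870849609375, 0.3114013671875), (379.1077575683594, 300.4810791015625), 85.64017486572266)
cam in tool [ 0.08355019 -0.00134236 -0.17474784] 
 [[-1.100e-03  1.000e+00 -9.000e-04]
 [ 9.452e-01  1.300e-03  3.266e-01]
 [ 3.266e-01 -5.000e-04 -9.452e-01]]
```

```bash
cat >> h.py <<'E'
def frame(yaw,tilt=np.radians(26)):
    # key-like frame: z leans tilt towards -(yaw dir), x up the slope
    return (R.from_euler('z',yaw)*R.from_euler('y',-tilt)).as_matrix()
def tool_of(K,flip=1): return K@np.diag([flip,-flip,-1.])   # tool x=+-key x, z=-key z
def inc(pos,T):
    s=monitor.get_obs();A=R.from_quat(s['tool_rot']).as_matrix()
    d=A.T@(np.asarray(pos)-s['eef_pos'])*100; w=R.from_matrix(A.T@T).as_rotvec()
    print('dxyz cm',d.round(3),'w',w.round(4),'rows',np.linalg.norm(w)/.15,'j',s['joint_pos'].round(3),'t',s['clock'])
E
python3 - <<'E'
from h import *
K=frame(np.radians(-28)); inc(np.array([.489,-.386,.062])+.11*K[:,2],tool_of(K))
E
```

```text
dxyz cm [34.09  -3.552  3.76 ] w [-0.1702  0.4333  0.729 ] rows 5.766529277077421 j [-1.317  0.241  0.004  1.335  0.     1.571] t 0.1
```

Call:
arm_command:
  increments:
    - {"dx":34.1,"dy":-3.55,"dz":3.76,"wx":-0.17,"wy":0.433,"wz":0.729,"grip":8.5}
    - {"dx":34.1,"dy":-3.55,"dz":3.76,"wx":-0.17,"wy":0.433,"wz":0.729}
    - {"dx":34.1,"dy":-3.55,"dz":3.76,"wx":-0.17,"wy":0.433,"wz":0.729}
    - {"dx":34.1,"dy":-3.55,"dz":3.76,"wx":-0.17,"wy":0.433,"wz":0.729}
    - {"dx":34.1,"dy":-3.55,"dz":3.76,"wx":-0.17,"wy":0.433,"wz":0.729}
    - {"dx":34.1,"dy":-3.55,"dz":3.76,"wx":-0.17,"wy":0.433,"wz":0.729}
    - {"dx":34.1,"dy":-3.55,"dz":3.76,"wx":-0.17,"wy":0.433,"wz":0.729}
    - {"dx":34.1,"dy":-3.55,"dz":3.76,"wx":-0.17,"wy":0.433,"wz":0.729}
    - {"dx":34.1,"dy":-3.55,"dz":3.76,"wx":-0.17,"wy":0.433,"wz":0.729}
    - {"dx":34.1,"dy":-3.55,"dz":3.76,"wx":-0.17,"wy":0.433,"wz":0.729}

```text
validation failed for argument at $.in...
```

```bash
python3 - <<'E'
from h import *
K=frame(np.radians(-28)); inc(np.array([.489,-.386,.062])+.11*K[:,2],tool_of(K))
o=grab('wrist');np.savez('w1',**o);save('w1.png',o['p'])
print(proj(o,np.array([.489,-.386,.062])), proj(o,np.array([.489,-.386,.062])+.047*K[:,2]))
E
```

```text
dxyz cm [34.09  -3.552  3.76 ] w [-0.1702  0.4333  0.729 ] rows 5.766529277077421 j [-1.317  0.241  0.004  1.335  0.     1.571] t 0.1
[ 319.45622198 -134.76748157] [ 305.25142912 -148.85938852]
```

View pics/w1.png

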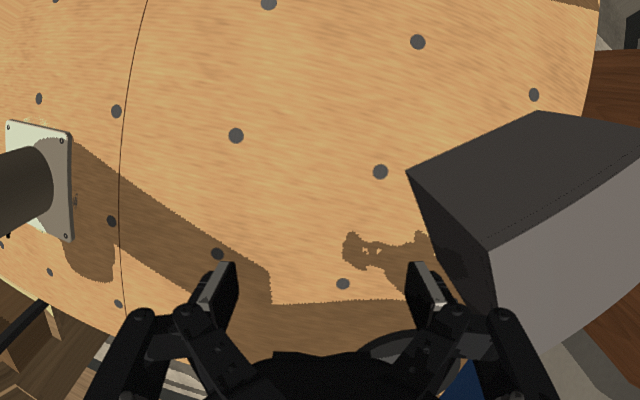

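The move was refused, probably because every row needs all seven fields, so the arm hasn't moved. The picture is the start view: fingers at (215,290) and (430,290), key out of view. I'll resend with full rows.

Call:
arm_command:
  increments:
    - {"dx":34.1,"dy":-3.55,"dz":3.76,"wx":-0.17,"wy":0.433,"wz":0.729,"grip":8.5}
    - {"dx":34.1,"dy":-3.55,"dz":3.76,"wx":-0.17,"wy":0.433,"wz":0.729,"grip":8.5}
    - {"dx":34.1,"dy":-3.55,"dz":3.76,"wx":-0.17,"wy":0.433,"wz":0.729,"grip":8.5}
    - {"dx":34.1,"dy":-3.55,"dz":3.76,"wx":-0.17,"wy":0.433,"wz":0.729,"grip":8.5}
    - {"dx":34.1,"dy":-3.55,"dz":3.76,"wx":-0.17,"wy":0.433,"wz":0.729,"grip":8.5}
    - {"dx":34.1,"dy":-3.55,"dz":3.76,"wx":-0.17,"wy":0.433,"wz":0.729,"grip":8.5}
    - {"dx":34.1,"dy":-3.55,"dz":3.76,"wx":-0.17,"wy":0.433,"wz":0.729,"grip":8.5}
    - {"dx":34.1,"dy":-3.55,"dz":3.76,"wx":-0.17,"wy":0.433,"wz":0.729,"grip":8.5}
    - {"dx":34.1,"dy":-3.55,"dz":3.76,"wx":-0.17,"wy":0.433,"wz":0.729,"grip":8.5}
    - {"dx":34.1,"dy":-3.55,"dz":3.76,"wx":-0.17,"wy":0.433,"wz":0.729,"grip":8.5}

```text
clock: 1.15
eef_pos: [0.446, -0.3643, 0.1614]
tool_rot: [0.945, -0.236, 0.218, 0.055]
ft_force: [0.1, -0.1, 0.6]
grip_width: 0.0851
grasp_force: 0.0
```

```bash
python3 - <<'E'
from h import *
K=frame(np.radians(-28)); inc(np.array([.489,-.386,.062])+.11*K[:,2],tool_of(K))
o=grab('wrist');np.savez('w1',**o);save('w2.png',o['p'])
print(proj(o,np.array([.489,-.386,.062])), proj(o,np.array([.489,-.386,.062])+.047*K[:,2]))
E
```

```text
dxyz cm [-0.029 -0.106  0.048] w [ 0.0016 -0.      0.0001] rows 0.010919313218818135 j [-0.75   0.082 -0.41   0.639  0.112  2.906] t 1.15
[320.14413153 187.12959204] [320.10991372 203.23343645]
```

View pics/w2.png

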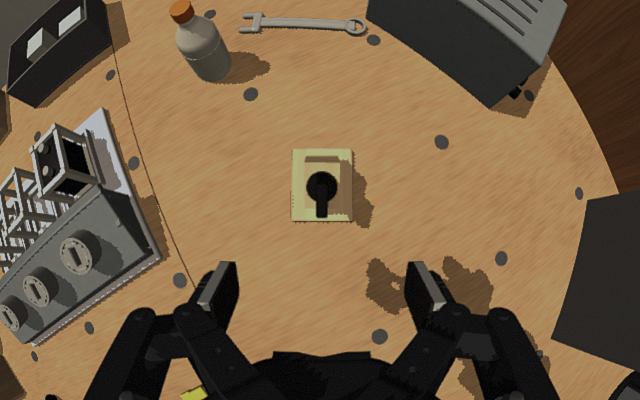

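The key is at (321,190), with the collar centre near (321,186) and the grip end at (321,212). The stand lines up with the image axes, so the -28 deg yaw is right. Next I'll measure the collar and grip precisely.

```bash
python3 - <<'E'
from h import *
o=dict(np.load('w1.npz'));g=o['p'].max(-1)
m=(g<45).astype(np.uint8);m[:165]=0;m[225:]=0;m[:,:295]=0;m[:,:]*=1;m[:,345:]=0
n,l,st,ce=cv2.connectedComponentsWithStats(m);k=l[187,321];print(st[k]);m=l==k
for v in range(168,220,2):
    u=np.where(m[v])[0]
    if len(u): print(v,u.min(),u.max(),len(u),end=' | ')
K=frame(np.radians(-28));s=monitor.get_obs();T=R.from_quat(s['tool_rot']).as_matrix()
# depth cloud of collar/grip in tool frame
P=cloud(o)[m];Q=(P-s['eef_pos'])@T
print();print(np.percentile(Q,[1,5,50,95,99],axis=0).round(4))
# collar plane: tool z depth of collar top
v,u=np.where(m); 
for zt in (.105,):
    X=(onplane(o,u,v,s['eef_pos']+T[:,2]*zt,T[:,2])-s['eef_pos'])@T
    c=X[v<190]; (cx,cy),r=cv2.minEnclosingCircle((c[:,:2]*1000).astype(np.float32)); print('collar',cx,cy,r,'xmax',X[:,0].max())
t=X[v>200];print('grip y',t[:,1].min(),t[:,1].max())
top=(onplane(o,u,v,s['eef_pos']+T[:,2]*.063,T[:,2])-s['eef_pos'])@T; print('grip end x',top[:,0].min(),'y',top[v>205][:,1].min(),top[v>205][:,1].max())
print((m[206:212]).sum(1), np.where(m[208])[0][[0,-1]])
# face plane depth
print('face', [(((cloud(o)[v0,u0]-s['eef_pos'])@T)).round(4) for v0,u0 in ((170,320),(185,300),(190,342))])
E
```

```text
[307 172  30  45 860]
172 319 324 6 | 174 314 329 16 | 176 311 332 22 | 178 310 333 24 | 180 309 335 27 | 182 308 335 28 | 184 308 336 29 | 186 307 336 30 | 188 307 336 30 | 190 307 336 30 | 192 308 335 28 | 194 309 334 26 | 196 311 333 23 | 198 313 331 19 | 200 316 328 13 | 202 317 326 10 | 204 317 326 10 | 206 317 326 10 | 208 317 326 10 | 210 317 326 10 | 212 317 326 10 | 214 317 326 10 | 216 317 326 10 | 
[[-0.0117 -0.0134  0.0629]
 [-0.0093 -0.0114  0.0634]
 [ 0.0042 -0.0002  0.0818]
 [ 0.0159  0.0104  0.1071]
 [ 0.0163  0.0123  0.1074]]
collar 2.1972646713256836 -0.5592798590660095 13.981733322143555 xmax 0.015873612589939842
grip y -0.00492350389989211 0.00473015960540003
grip end x -0.011369171665614486 y -0.0043373115688092835 0.00310617073713906
[10 10 10 10 10 10] [317 326]
face [array([ 0.0164, -0.002 ,  0.1111]), array([-0.0131, -0.0249,  0.1629]), array([-0.0181,  0.0227,  0.1598])]
```

Call:
arm_command:
  increments:
    - {"dx":0.2,"dy":0,"dz":2,"wx":0,"wy":0,"wz":0,"grip":5}
    - {"dx":0.2,"dy":0,"dz":5,"wx":0,"wy":0,"wz":0,"grip":5}
    - {"dx":0.2,"dy":0,"dz":7.5,"wx":0,"wy":0,"wz":0,"grip":5}
    - {"dx":0.2,"dy":0,"dz":9.2,"wx":0,"wy":0,"wz":0,"grip":5}
    - {"dx":0.2,"dy":0,"dz":10.1,"wx":0,"wy":0,"wz":0,"grip":5}
    - {"dx":0.2,"dy":0,"dz":10.1,"wx":0,"wy":0,"wz":0,"grip":3}
    - {"dx":0.2,"dy":0,"dz":10.1,"wx":0,"wy":0,"wz":0,"grip":2}
    - {"dx":0.2,"dy":0,"dz":10.1,"wx":0,"wy":0,"wz":0,"grip":0}
    - {"dx":0.2,"dy":0,"dz":10.1,"wx":0,"wy":0,"wz":0,"grip":0}
    - {"dx":0.2,"dy":0,"dz":10.1,"wx":0,"wy":0,"wz":0,"grip":0}

```text
clock: 2.2
eef_pos: [0.4875, -0.3866, 0.0733]
tool_rot: [0.945, -0.236, 0.219, 0.056]
ft_force: [-4.3, 0.4, 5.9]
grip_width: 0.0071
grasp_force: 59.2
```

Call:
arm_command:
  increments:
    - {"dx":0,"dy":0,"dz":0,"wx":0,"wy":0,"wz":0,"grip":0}
    - {"dx":0,"dy":0,"dz":0,"wx":0,"wy":0,"wz":0,"grip":0}
    - {"dx":0,"dy":0,"dz":0,"wx":0,"wy":0,"wz":0,"grip":0}

```text
clock: 2.5
eef_pos: [0.4875, -0.3866, 0.0733]
tool_rot: [0.945, -0.236, 0.219, 0.056]
ft_force: [-4.3, 0.6, 5.6]
grip_width: 0.0071
grasp_force: 59.3
```

Call:
arm_command:
  increments:
    - {"dx":0,"dy":0,"dz":-1.5,"wx":0,"wy":0,"wz":0,"grip":0}
    - {"dx":0,"dy":0,"dz":-3,"wx":0,"wy":0,"wz":0,"grip":0}
    - {"dx":0,"dy":0,"dz":-5,"wx":0,"wy":0,"wz":0,"grip":0}
    - {"dx":0,"dy":0,"dz":-8,"wx":0,"wy":0,"wz":0,"grip":0}
    - {"dx":0,"dy":0,"dz":-10,"wx":0,"wy":0,"wz":0,"grip":0}
    - {"dx":0,"dy":0,"dz":-10,"wx":0,"wy":0,"wz":0,"grip":0}

```text
clock: 3.1
eef_pos: [0.4498, -0.3659, 0.1652]
tool_rot: [0.945, -0.235, 0.221, 0.056]
ft_force: [0.3, 0.0, -0.1]
grip_width: 0.0068
grasp_force: 58.7
```

```bash
python3 - <<'E'
from h import *
o=dict(np.load('top.npz'))
# sw2 refined: slot centre in top image: dark blob near (315,218)
for n,(u0,v0) in dict(top=(315,218)).items():
    P=cloud(o);g=o['p'].max(-1);m=(g<45).astype(np.uint8)
    w=m[208:230,300:330];nn,l,st,ce=cv2.connectedComponentsWithStats(w);print(st[1:],ce[1:]+[300,208])
    reg=P[205:232,298:334].reshape(-1,3);nrm=frame(0)[:,2];h=reg@nrm;s=reg[(h>-.174)&(h<-.159)];print(s.mean(0),len(s))
p=o['p'];e=cv2.Canny(p,40,120)
W=cv2.inRange(p,(90,90,90),(255,255,255))[120:200,180:350]
# plate top edge orientation via row of lighter plate pixels at far edge
ys=[(u,120+np.argmax(W[:,u-180]>0)) for u in range(200,335,5)];a=np.array(ys);print(a[:,1])
Q=onplane(o,a[:,0],a[:,1],np.array([0,0,.012]),np.array([0,0,1.]));f=np.polyfit(Q[:,1],Q[:,0],1);print('plate edge slope -> yaw',-np.degrees(np.arctan(f[0])))
w=grab('wrist');np.savez('w3',**w);save('w3.png',w['p'])
w=grab('top');save('top1.png',w['p'][180:300,380:520])
E
```

```text
[[ 17   0  13  22 102]
 [ 12   6   5  10  32]] [[325.29411765 220.09803922]
 [313.71875    218.4375    ]]
[ 0.55178497 -0.10536514  0.08159235] 361
[129 129 129 129 128 128 128 128 128 127 127 127 127 127 126 126 126 126
 126 125 125 125 125 124 124 124 124]
plate edge slope -> yaw 3.433536009043229
```

View pics/w3.png

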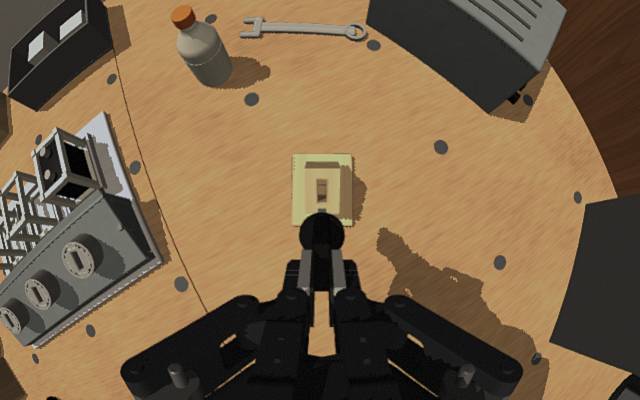

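The key is held in the gripper, with its collar at (322,233), and the stand's slot at (321,190) is empty. I'll turn the tool back by half a turn, so the last joint has range for the 2.6 rad turn, while moving to sw2.

Call:
arm_command:
  increments:
    - {"dx":0,"dy":-2,"dz":0,"wx":0,"wy":0,"wz":-1.5,"grip":0}
    - {"dx":0,"dy":-4,"dz":0,"wx":0,"wy":0,"wz":-1.5,"grip":0}
    - {"dx":0,"dy":-7,"dz":0,"wx":0,"wy":0,"wz":-1.5,"grip":0}
    - {"dx":0,"dy":-9,"dz":0,"wx":0,"wy":0,"wz":-1.5,"grip":0}
    - {"dx":0,"dy":-11,"dz":0,"wx":0,"wy":0,"wz":-1.5,"grip":0}
    - {"dx":0,"dy":-13,"dz":0,"wx":0,"wy":0,"wz":-1.5,"grip":0}
    - {"dx":0,"dy":-13,"dz":0,"wx":0,"wy":0,"wz":-1.5,"grip":0}
    - {"dx":0,"dy":-13,"dz":0,"wx":0,"wy":0,"wz":-1.5,"grip":0}
    - {"dx":0,"dy":-13,"dz":0,"wx":0,"wy":0,"wz":-1.5,"grip":0}
    - {"dx":0,"dy":-13,"dz":0,"wx":0,"wy":0,"wz":-1.5,"grip":0}

```text
clock: 4.2
eef_pos: [0.5092, -0.2494, 0.159]
tool_rot: [0.851, 0.475, 0.121, 0.188]
ft_force: [0.7, 1.1, -0.7]
grip_width: 0.0069
grasp_force: 58.8
```

```bash
python3 - <<'E'
from h import *
S=frame(np.radians(3.5)); K=S@R.from_euler('z',-.41).as_matrix()
inc(np.array([.5518,-.1054,.0816])+.10*K[:,2],tool_of(K,-1))
print(monitor.get_obs()['eef_pos'])
E
```

```text
dxyz cm [12.052 -6.29  -4.072] w [-0.1439  0.2293 -1.7118] rows 11.553601522518044 j [-0.443  0.06  -0.441  0.619 -0.02   1.675] t 4.2
[ 0.50917124 -0.24943292  0.15895832]
```

Call:
arm_command:
  increments:
    - {"dx":2,"dy":-1,"dz":-3,"wx":-0.144,"wy":0.229,"wz":-1.712,"grip":0}
    - {"dx":4,"dy":-2,"dz":-4.07,"wx":-0.144,"wy":0.229,"wz":-1.712,"grip":0}
    - {"dx":6,"dy":-3,"dz":-4.07,"wx":-0.144,"wy":0.229,"wz":-1.712,"grip":0}
    - {"dx":8,"dy":-4,"dz":-4.07,"wx":-0.144,"wy":0.229,"wz":-1.712,"grip":0}
    - {"dx":10,"dy":-5,"dz":-4.07,"wx":-0.144,"wy":0.229,"wz":-1.712,"grip":0}
    - {"dx":12,"dy":-6.3,"dz":-4.07,"wx":-0.144,"wy":0.229,"wz":-1.712,"grip":0}
    - {"dx":12.05,"dy":-6.3,"dz":-4.07,"wx":-0.144,"wy":0.229,"wz":-1.712,"grip":0}
    - {"dx":12.05,"dy":-6.3,"dz":-4.07,"wx":-0.144,"wy":0.229,"wz":-1.712,"grip":0}
    - {"dx":12.05,"dy":-6.3,"dz":-4.07,"wx":-0.144,"wy":0.229,"wz":-1.712,"grip":0}
    - {"dx":12.05,"dy":-6.3,"dz":-4.07,"wx":-0.144,"wy":0.229,"wz":-1.712,"grip":0}

```text
clock: 5.2
eef_pos: [0.5085, -0.1082, 0.1716]
tool_rot: [0.281, 0.931, 0.065, 0.225]
ft_force: [0.8, -0.7, -0.3]
grip_width: 0.0067
grasp_force: 58.8
```

```bash
python3 - <<'E'
from h import *
S=frame(np.radians(3.5)); K=S@R.from_euler('z',-.41).as_matrix()
inc(np.array([.5518,-.1054,.0816])+.10*K[:,2],tool_of(K,-1))
E
```

```text
dxyz cm [ 0.048 -0.014 -0.006] w [-0.0192  0.0318 -0.2299] rows 1.552815009520395 j [-0.291 -0.051 -0.526  0.639  0.127  0.325] t 5.2
```

Call:
arm_command:
  increments:
    - {"dx":0.05,"dy":0,"dz":0,"wx":-0.019,"wy":0.032,"wz":-0.23,"grip":0}
    - {"dx":0.05,"dy":0,"dz":0,"wx":-0.019,"wy":0.032,"wz":-0.23,"grip":0}
    - {"dx":0.05,"dy":0,"dz":0,"wx":-0.019,"wy":0.032,"wz":-0.23,"grip":0}
    - {"dx":0.05,"dy":0,"dz":0,"wx":-0.019,"wy":0.032,"wz":-0.23,"grip":0}

```text
clock: 5.6
eef_pos: [0.5085, -0.1083, 0.1722]
tool_rot: [0.173, 0.959, 0.053, 0.219]
ft_force: [-0.5, 0.5, -0.7]
grip_width: 0.0067
grasp_force: 58.8
```

```bash
python3 - <<'E'
from h import *
s=monitor.get_obs();o=grab('wrist');np.savez('w4',**o,pos=s['eef_pos'],q=s['tool_rot']);print(s['joint_pos'],s['eef_pos'])
save('w4.png',cv2.resize(o['p'][120:300,220:420],None,fx=3,fy=3,interpolation=cv2.INTER_CUBIC))
E
```

```text
[-0.3126716  -0.03274877 -0.49618631  0.67945516  0.15953512  0.07955287] [ 0.50847735 -0.10834865  0.17221322]
```

View pics/w4.png

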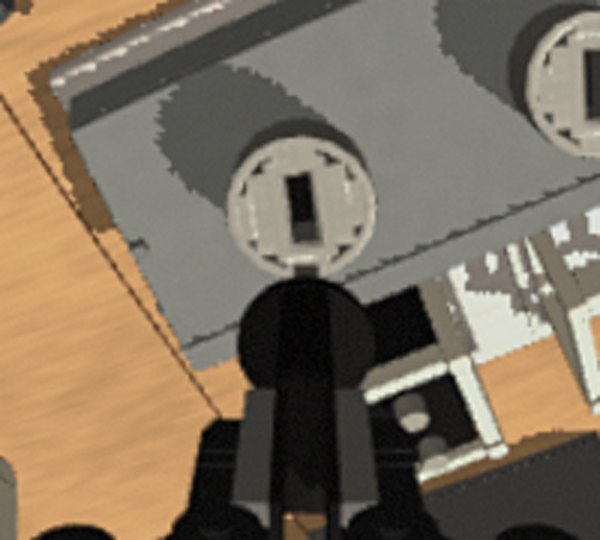

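The view shows the sw2 slot at about (320,189), the key's collar near (322,233) and a bit of the blade at (322,210). The other switch is to the right. Now I'll measure slot and key in the tool frame.

```bash
cat > meas.py <<'E'
from h import *
def ana(f,zs=None):
    o=dict(np.load(f));T=R.from_quat(o['q']).as_matrix();pos=o['pos'];p=o['p'];g=p.max(-1).astype(int)
    Q=(cloud(o)-pos)@T
    # panel plane
    m=np.zeros(g.shape,bool);m[150:235,240:400]=1
    c=(g>70)&(g<125)&m&(np.ptp(p.astype(int),axis=-1)<20)
    A=Q[c];z0=np.median(A[:,2]);
    for _ in range(4):
        k=np.linalg.lstsq(np.c_[A[:,:2],np.ones(len(A))],A[:,2],rcond=None)[0];r=A[:,2]-np.c_[A[:,:2],np.ones(len(A))]@k;A=A[abs(r)<.003]
    print('panel z=ax+by+c',k.round(4),len(A))
    zt=k[2]-.029 if zs is None else zs
    # switch face pixels
    fm=(abs(Q[...,2]-(k[0]*Q[...,0]+k[1]*Q[...,1]+k[2]-.029))<.006)&(np.hypot(Q[...,0]+0.0,Q[...,1])<.032)
    print('face depth',np.median(Q[fm][:,2]),fm.sum())
    n=np.array([0,0,1.])
    v,u=np.mgrid[:400,:640];X=(onplane(o,u,v,pos+T[:,2]*zt,T[:,2])-pos)@T
    near=(np.hypot(X[...,0],X[...,1])<.035)
    fm=((g>128)&near&(np.ptp(p.astype(int),axis=-1)<60)).astype(np.uint8)
    fm=cv2.morphologyEx(fm,cv2.MORPH_OPEN,np.ones((3,3)));cs,_=cv2.findContours(fm,cv2.RETR_EXTERNAL,cv2.CHAIN_APPROX_NONE)
    ct=max(cs,key=cv2.contourArea)[:,0];hull=cv2.convexHull((X[ct[:,1],ct[:,0],:2]*1000).astype(np.float32))
    print('face circle mm',cv2.minEnclosingCircle(hull),cv2.fitEllipse(hull))
    inside=np.zeros_like(fm);cv2.fillConvexPoly(inside,cv2.convexHull(ct),1)
    sl=((g<60)&(inside>0)&(np.hypot(X[...,0]-hull[:,0,0].mean()/1e3,X[...,1]-hull[:,0,1].mean()/1e3)<.014)).astype(np.uint8)
    nn,l,st,ce=cv2.connectedComponentsWithStats(sl);i=1+np.argmax(st[1:,4]);s=(X[l==i][:,:2]*1000).astype(np.float32)
    print('slot px',st[i],ce[i],'rect',cv2.minAreaRect(s),'mean',s.mean(0),'pca deg',np.degrees(np.arctan2(*np.linalg.svd(s-s.mean(0),full_matrices=0)[2][0][::-1])))
    ys,xs=np.where(l==i)
    for r in range(ys.min(),ys.max()+1): w=xs[ys==r];print(r,w.min(),w.max()+1,end=';')
    print()
    return o,T,pos,g,Q,X
if __name__=='__main__':
    o,T,pos,g,Q,X=ana('w4.npz')
    d=g<48
    for r in range(208,262,3):
        w=np.where(d[r,290:355])[0]+290
        if len(w): print(r,w.min(),w.max()+1,end=';')
    print(); v,u=np.mgrid[:400,:640]
    for z in (.005,.010,.02,.031):
        print(z,[(((onplane(o,a,b,pos+T[:,2]*z,T[:,2])-pos)@T)*1000).round(1)[:2] for a,b in ((322.,213.),(299.5,233.),(344.5,233.),(322,210))])
E
python3 meas.py
```

```text
panel z=ax+by+c [-0.6716  0.0635  0.1347] 172
face depth 0.09879899353468585 816
face circle mm ((0.012907874770462513, -0.018028056249022484), 34.98805236816406) ((0.18175436556339264, 0.8012821674346924), (60.10121536254883, 71.9688491821289), 154.10435485839844)
slot px [315 178  10  22 160] [320.09375 188.66875] rect ((1.5783567428588867, -0.8028268814086914), (7.215638160705566, 21.051816940307617), 83.03042602539062) mean [ 1.7135174 -0.728186 ] pca deg 173.48262
178 320 323;179 316 323;180 315 323;181 316 323;182 316 324;183 316 324;184 316 324;185 316 324;186 317 324;187 317 324;188 317 324;189 317 324;190 317 325;191 317 325;192 317 325;193 317 325;194 317 325;195 317 325;196 318 325;197 318 325;198 318 325;199 319 325;
211 319 325;214 312 332;217 308 355;220 304 355;223 302 355;226 301 355;229 300 355;232 300 355;235 299 355;238 300 355;241 300 346;244 302 342;247 304 340;250 312 355;253 311 352;256 311 351;259 311 352;
0.005 [array([16. ,  0.9]), array([  2.2, -13.5]), array([ 2.2, 15.4]), array([18. ,  0.9])]
0.01 [array([14. ,  0.9]), array([ -0.1, -13.9]), array([-0.1, 15.8]), array([16.1,  0.9])]
0.02 [array([10.2,  1. ]), array([ -4.7, -14.7]), array([-4.7, 16.6]), array([12.3,  1. ])]
0.031 [array([5.9, 1. ]), array([ -9.8, -15.5]), array([-9.8, 17.5]), array([8.2, 1. ])]
```

```bash
cat > meas2.py <<'E'
from h import *
import sys
def go(f,zt):
    o=dict(np.load(f));T=R.from_quat(o['q']).as_matrix();pos=o['pos'];p=o['p'];g=p.max(-1).astype(int)
    Q=(cloud(o)-pos)@T;v,u=np.mgrid[:400,:640]
    X=((onplane(o,u,v,pos+T[:,2]*zt,T[:,2])-pos)@T)*1000
    rr=np.hypot(X[...,0],X[...,1])
    for nm,lo,hi,za,zb in (('panel',30,60,zt+.022,zt+.036),('face',13,21,zt-.006,zt+.006)):
        A=Q[(rr>lo)&(rr<hi)&(Q[...,2]>za)&(Q[...,2]<zb)&(v<212)]
        for _ in range(4):
            M=np.c_[A[:,:2],np.ones(len(A))];k=np.linalg.lstsq(M,A[:,2],rcond=None)[0];A=A[abs(A[:,2]-M@k)<.002]
        print(nm,k.round(4),len(A))
    fm=((abs(Q[...,2]-zt)<.008)&(rr<32)).astype(np.uint8)
    cs,_=cv2.findContours(fm,cv2.RETR_EXTERNAL,cv2.CHAIN_APPROX_NONE);ct=max(cs,key=cv2.contourArea)[:,0]
    H=cv2.convexHull((X[ct[:,1],ct[:,0],:2]).astype(np.float32));print('circle',cv2.minEnclosingCircle(H),cv2.fitEllipse(H))
    sl=((g<70)&(rr<16)&(v<208)).astype(np.uint8);nn,l,st,ce=cv2.connectedComponentsWithStats(sl);i=1+np.argmax(st[1:,4]);m=l==i
    s=X[m][:,:2].astype(np.float32);print('slot',st[i],cv2.minAreaRect(s),s.mean(0))
    print(g[170:206:3,312:330:2])
if __name__=='__main__': go(sys.argv[1],float(sys.argv[2]))
E
python3 meas2.py w4.npz .0988
```

```text
panel [-0.0031  0.0009  0.1276] 5798
face [-0.0082  0.0018  0.0987] 784
circle ((4.0865960121154785, -1.2831344604492188), 24.009183883666992) ((4.031991958618164, -0.9233238697052002), (46.588985443115234, 47.75296401977539), 91.6974868774414)
slot [315 178  11  23 170] ((3.448301315307617, -0.6276583671569824), (7.26731014251709, 20.945880889892578), 83.03042602539062) [ 3.5791898  -0.61739177]
[[169 168 170 167 171 170 157 112 139]
 [177 172 170 166 171 170 171 174 110]
 [171 171 173 173 164 158 163 169 169]
 [168 129  35  25  16  27 143 171 165]
 [170 142  33  17  18  25 115 170 165]
 [171 154  42  13  16   9  97 164 168]
 [168 168  87  15  16  12  62 160 167]
 [169 168 123  13  16  15  49 142 170]
 [167 169 134  37  52  52  50 127 169]
 [166 172 151  53  55  53  52 102 173]
 [167 170 152  69  84  84  93 106 171]
 [168 168 164 159 159 163 170 171 171]]
```

Call:
arm_command:
  increments:
    - {"dx":0.2,"dy":-0.05,"dz":1,"wx":0,"wy":0,"wz":-0.115,"grip":0}
    - {"dx":0.46,"dy":-0.15,"dz":3,"wx":0,"wy":0,"wz":-0.115,"grip":0}
    - {"dx":0.46,"dy":-0.15,"dz":5,"wx":0,"wy":0,"wz":-0.115,"grip":0}
    - {"dx":0.46,"dy":-0.15,"dz":5.6,"wx":0,"wy":0,"wz":-0.115,"grip":0}
    - {"dx":0.46,"dy":-0.15,"dz":5.6,"wx":0,"wy":0,"wz":-0.115,"grip":0}
    - {"dx":0.46,"dy":-0.15,"dz":5.6,"wx":0,"wy":0,"wz":-0.115,"grip":0}

```text
clock: 6.25
eef_pos: [0.5295, -0.1069, 0.1218]
tool_rot: [0.117, 0.967, 0.04, 0.223]
ft_force: [-0.1, -0.2, 0.1]
grip_width: 0.0066
grasp_force: 58.8
```

```bash
python3 - <<'E'
from h import *
s=monitor.get_obs();o=grab('wrist');np.savez('w5',**o,pos=s['eef_pos'],q=s['tool_rot']);print(s['joint_pos'],s['eef_pos'])
T=R.from_quat(s['tool_rot']).as_matrix();T0=R.from_quat(np.load('w4.npz')['q']).as_matrix();print((T0.T@(s['eef_pos']-np.load('w4.npz')['pos'])*1000).round(2),R.from_matrix(T0.T@T).as_rotvec())
save('w5.png',cv2.resize(o['p'][180:270,270:375],None,fx=6,fy=6,interpolation=cv2.INTER_CUBIC))
E
```

```text
[-0.29323115  0.06231871 -0.54908494  0.52598195  0.15153403 -0.01920018] [ 0.52945125 -0.10694063  0.12182778]
[ 3.06 -1.12 54.5 ] [-0.00019655 -0.00270074 -0.11705816]
```

View pics/w5.png

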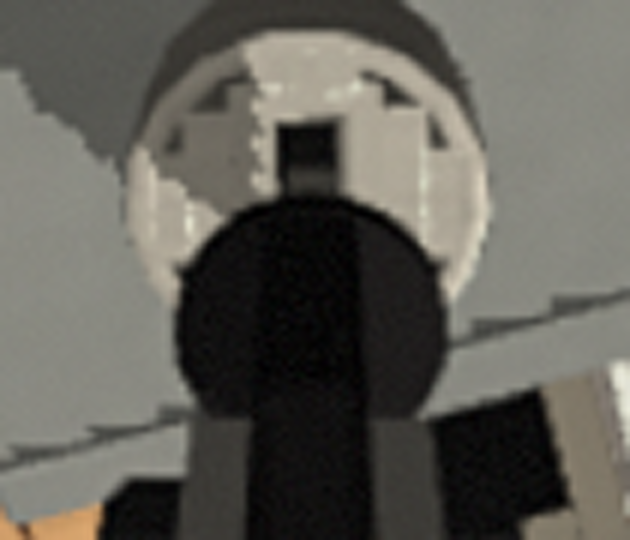

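The crop shows the collar just below the slot, which is at crop (308,155), i.e. about (321,206). Lateral alignment is close. Next I'll get numeric offsets.

```bash
python3 - <<'E'
from h import *
o=dict(np.load('w5.npz'));T=R.from_quat(o['q']).as_matrix();pos=o['pos'];g=o['p'].max(-1).astype(int)
Q=((cloud(o)-pos)@T)*1000;v,u=np.mgrid[:400,:640]
A=Q[185:207,295:348].reshape(-1,3);A=A[(A[:,2]>36)&(A[:,2]<55)];zt=np.median(A[:,2]);print('face z',zt,len(A))
tl=lambda a,b,z:(((onplane(o,np.array(a,float),np.array(b,float),pos+T[:,2]*z/1000,T[:,2])-pos)@T)*1000)
X=tl(u,v,zt)
fm=((abs(Q[...,2]-zt)<4)&(np.hypot(X[...,0]-0,X[...,1])<30)&(v<228)).astype(np.uint8)
cs,_=cv2.findContours(fm,cv2.RETR_EXTERNAL,cv2.CHAIN_APPROX_NONE);ct=max(cs,key=cv2.contourArea)[:,0]
P=X[ct[:,1],ct[:,0],:2]
# keep outer rim points: algebraic circle fit w/ trimming
B=P.copy();c0=np.array([0,0.])
for _ in range(8):
    r=np.hypot(*(P-c0).T);B=P[abs(r-23.5)<1.8];M=np.c_[2*B,np.ones(len(B))];k=np.linalg.lstsq(M,(B**2).sum(1),rcond=None)[0];c0=k[:2];
print('circle',c0,np.sqrt(k[2]+c0@c0),len(B))
print(g[196:217,312:332])
for r in range(213,252,4):
    w=np.where(g[r,290:352]<48)[0]+290;print(r,w.min(),w.max(),end='; ')
print()
print('slot edges at face z: top L/R',tl([316.5,326.5],[200,200],zt)[:,:2],'collar top rim',tl([322,322],[212.5,213.],10)[:,:2])
for z in (5,10): print('collar sides',z,tl([299.5,344.5],[236,236],z)[:,:2])
print('blade tip +x edge expected row', proj(o,pos+T@np.array([[9.3,0.7,31],[9.3,-2.3,31],[9.3,3.7,31],[9.3,.7,20]]).T.__array__().T[0]/1000) if 0 else [proj(o,pos+T@(np.array(q)/1000)).round(1) for q in ([9.3,.7,31],[9.3,-2.3,31],[9.3,3.7,31],[9.3,.7,15])])
E
```

```text
face z 44.28803713703305 969
circle [1.14481762 0.22358994] 22.81977888374974 129
[[144 148 169 181 176 173 175 172 174 175 174 174 186 192 189 184 182 178
  174 176]
 [178 180 178 177 175 173 172 173 173 173 172 174 173 174 178 178 174 173
  172 173]
 [170 177 178 178 177 177 177 174 169 164 167 165 162 163 166 169 169 175
  175 172]
 [120 163 176 177 175 181 180 175 156 132 127 124 116 108 112 135 163 173
  174 173]
 [110 158 178 153 101 100 104 101  88  72  69  65  56  58  91 129 160 173
  172 173]
 [108 129 162 144  43  19  24  26  19  18  19  19  14  32  84 133 161 173
  175 173]
 [138 134 161 147  44   8  13  10  15  14  14  12  13  33  87 133 162 174
  174 173]
 [175 173 178 147  45   8  13  16  15  16  14  20  10  33  85 131 163 173
  174 173]
 [173 174 176 147  45   7  16  21  18  17  16  14  15  35  82 130 159 173
  173 173]
 [126 160 177 146  48  12  12  18  18  15  16  10  13  25  78 128 159 174
  175 172]
 [112 158 177 146  48  13  14  15  16  16  16  15  16  24  78 127 160 173
  174 171]
 [110 134 164 144  47  16  24  30  26  28  22  29  26  28  77 125 159 172
  173 173
[... 638 characters left out ...]
  15  16  13  20  20  18  10   4
    1   9]
 [ 11  16  17  11  10  14  14   6   9  11   9  12  14   9   9  13  14  26
   20  11]]
213 316 327; 217 308 335; 221 304 339; 225 300 342; 229 300 342; 233 300 343; 237 300 344; 241 300 342; 245 303 340; 249 305 351; 
slot edges at face z: top L/R [[11.17049451 -2.99404726]
 [11.1688438   4.48832407]] collar top rim [[14.32747421  1.07982485]
 [13.98415076  1.07991114]]
collar sides 5 [[ 1.60404979e-02 -1.34052425e+01]
 [ 8.25099041e-03  1.55649160e+01]]
collar sides 10 [[ -2.35548139 -13.80064732]
 [ -2.36348705  15.97339375]]
blade tip +x edge expected row [array([321.4, 208.5]), array([317.2, 208.5]), array([325.7, 208.5]), array([321.4, 216.9])]
```

Call:
arm_command:
  increments:
    - {"dx":0,"dy":-0.03,"dz":0.5,"wx":0,"wy":0,"wz":0,"grip":0}
    - {"dx":0,"dy":-0.03,"dz":1.0,"wx":0,"wy":0,"wz":0,"grip":0}
    - {"dx":0,"dy":-0.03,"dz":1.0,"wx":0,"wy":0,"wz":0,"grip":0}
    - {"dx":0,"dy":-0.03,"dz":1.0,"wx":0,"wy":0,"wz":0,"grip":0}

```text
clock: 6.7
eef_pos: [0.5335, -0.107, 0.1122]
tool_rot: [0.117, 0.967, 0.04, 0.223]
ft_force: [0.2, -0.7, -0.8]
grip_width: 0.007
grasp_force: 58.8
```

```bash
python3 - <<'E'
from h import *
s=monitor.get_obs();a=np.load('w5.npz');T0=R.from_quat(a['q']).as_matrix();T=R.from_quat(s['tool_rot']).as_matrix()
print((T0.T@(s['eef_pos']-a['pos'])*1000).round(2),R.from_matrix(T0.T@T).as_rotvec().round(4))
o=grab('wrist');np.savez('w6',**o,pos=s['eef_pos'],q=s['tool_rot'])
g=o['p'].max(-1);print(g[200:222,308:336])
E
```

```text
[ 0.53 -0.47 10.45] [0.0001 0.0008 0.    ]
[[ 97 108 109 113 112 112 110 109 120 164 214 213 205 202 205 208 215 210
  209 210 199 199 196 186 177 171 120  71]
 [101 110 109 111 110 113 113 112 107 117 161 163 159 169 188 188 194 191
  191 193 184 183 181 178 176 170 119  74]
 [ 97 109 111 111 112 113 112 112 111 108 110 110 109 138 176 177 176 173
  176 180 179 177 175 175 174 171 145 103]
 [101 109 109 111 112 112 111 110 109 109 107 106 107 131 167 178 173 174
  174 171 170 175 174 174 173 176 174 147]
 [110 108 108 110 111 108  98  91  93  95  96  97  95  97 119 167 163 157
  146 137 133 165 174 174 173 173 173 176]
 [109 108 109 109 113 102  93  78  63  51  52  54  52  53  59  87  84  75
   77  98 132 166 174 174 173 173 172 175]
 [109 109 108 112 113 103  90  81  61  23  18  23  21  24  21  29  25  17
   43  85 132 166 176 175 173 171 173 175]
 [110 110 110 109 111 103  93  88  75  23  26  24  26  28  26  22  23  19
   44  86 131 166 174 175 172 172 174 176]
 [109 108 108 110 111 101  91  91  85  33  39  45  44  43  43  44  41  35
   48  85 130 167 176 175 173 174 175 178]
 [10
[... 817 characters left out ...]
 48  17   3   8  11  19  17  15   7  10  11  12  13   8  10   8   8   9
   11  14  11  26  21  14   0  11  38  89]
 [ 21   7  14  13  17  13  17  12   1  11  13   8   7   0   8   9   8  11
    9   4  11  22  28  27  24  15   9  29]
 [ 13  17  14  17  19  13   9   6  12   6   9   0  11   9   8   7   7   6
    8  11  10  20  28  32  31  27  18  14]
 [ 13  17  18  13  17  19   6   8   6  12   9  10   9  11   3  10   6  14
    8   9   8  19  30  31  28  32  29  27]
 [ 18  19  22  19  17  11  11  15   8   5  14  12   5   8  13   5  11  12
    8  11   8  19  25  28  29  30  30  31]
 [ 18  15  14  16  15  14   5  10   6  16   5  11  11   6  10   4   8   5
    6   9   7  20  22  30  29  29  29  25]]
```

```bash
python3 - <<'E'
from h import *
o=dict(np.load('w6.npz'));T=R.from_quat(o['q']).as_matrix();pos=o['pos']
Q=((cloud(o)-pos)@T)*1000;A=Q[195:207,300:345].reshape(-1,3);A=A[(A[:,2]>26)&(A[:,2]<45)];zt=np.median(A[:,2]);print(zt)
tl=lambda a,b,z:(((onplane(o,np.array(a,float),np.array(b,float),pos+T[:,2]*z/1000,T[:,2])-pos)@T)*1000).round(2)[:2]
print('slot',tl(320.8,203.7,zt)-[12.6,0],tl(320.8,205.2,zt)-[11.1,0]);print('blade',tl(321.5,207.5,31)-[10,0],tl(321.5,207.5,30)-[10,0],'collar',tl(321.8,211.7,10)-[15,0])
E
```

```text
33.73785900022975
slot [-0.67  0.25] [-0.31  0.25]
blade [0.04 0.75] [0.4  0.75] collar [-0.14  0.95]
```

Call:
arm_command:
  increments:
    - {"dx":-0.05,"dy":-0.05,"dz":0,"wx":0,"wy":0,"wz":0,"grip":0}
    - {"dx":-0.05,"dy":-0.05,"dz":0,"wx":0,"wy":0,"wz":0,"grip":0}
    - {"dx":-0.05,"dy":-0.05,"dz":0.2,"wx":0,"wy":0,"wz":0,"grip":0}
    - {"dx":-0.05,"dy":-0.05,"dz":0.35,"wx":0,"wy":0,"wz":0,"grip":0}
    - {"dx":-0.05,"dy":-0.05,"dz":0.5,"wx":0,"wy":0,"wz":0,"grip":0}
    - {"dx":-0.05,"dy":-0.05,"dz":0.65,"wx":0,"wy":0,"wz":0,"grip":0}
    - {"dx":-0.05,"dy":-0.05,"dz":0.8,"wx":0,"wy":0,"wz":0,"grip":0}

```text
clock: 7.45
eef_pos: [0.5375, -0.1074, 0.1051]
tool_rot: [0.117, 0.967, 0.04, 0.223]
ft_force: [-0.0, -0.4, -1.0]
grip_width: 0.007
grasp_force: 58.8
```

```bash
cat > st.py <<'E'
from h import *
s=monitor.get_obs();a=np.load('w6.npz');T0=R.from_quat(a['q']).as_matrix();T=R.from_quat(s['tool_rot']).as_matrix()
print('rel mm',(T0.T@(s['eef_pos']-a['pos'])*1000).round(2),R.from_matrix(T0.T@T).as_rotvec().round(4),'F tool',(T.T@s['ft_force']).round(1),'M',(T.T@s['ft_torque']).round(2),'t',s['clock'],'j',s['joint_pos'].round(2),s['grip_width'])
E
python3 st.py
```

```text
rel mm [-0.65 -0.47  8.07] [-0.     -0.0003 -0.0001] F tool [ 0.3 -0.5  0.8] M [0.17 0.46 0.05] t 7.45 j [-0.29  0.1  -0.56  0.48  0.15 -0.02] 0.006950558784625137
```

Call:
arm_command:
  increments:
    - {"dx":0,"dy":0,"dz":0.25,"wx":0,"wy":0,"wz":0,"grip":0}
    - {"dx":0,"dy":0,"dz":0.5,"wx":0,"wy":0,"wz":0,"grip":0}
    - {"dx":0,"dy":0,"dz":0.75,"wx":0,"wy":0,"wz":0,"grip":0}
    - {"dx":0,"dy":0,"dz":1.0,"wx":0,"wy":0,"wz":0,"grip":0}
    - {"dx":0,"dy":0,"dz":1.2,"wx":0,"wy":0,"wz":0,"grip":0}
    - {"dx":0,"dy":0,"dz":1.3,"wx":0,"wy":0,"wz":0,"grip":0}
    - {"dx":0,"dy":0,"dz":1.3,"wx":0,"wy":0,"wz":0,"grip":0}

```text
clock: 8.15
eef_pos: [0.5432, -0.1071, 0.0935]
tool_rot: [0.117, 0.967, 0.04, 0.223]
ft_force: [-0.4, -0.1, 0.0]
grip_width: 0.0071
grasp_force: 58.8
```

```bash
python3 st.py
```

```text
rel mm [-0.59 -0.48 21.05] [ 0.     -0.0001 -0.0001] F tool [ 0.3 -0.2 -0.2] M [0.16 0.46 0.03] t 8.15 j [-0.28  0.13 -0.56  0.45  0.15 -0.01] 0.007056606317595627
```

Still no force. Now the last push, in small steps until the shoulder seats.

Call:
arm_command:
  increments:
    - {"dx":0,"dy":0,"dz":0.1,"wx":0,"wy":0,"wz":0,"grip":0}
    - {"dx":0,"dy":0,"dz":0.2,"wx":0,"wy":0,"wz":0,"grip":0}
    - {"dx":0,"dy":0,"dz":0.25,"wx":0,"wy":0,"wz":0,"grip":0}
    - {"dx":0,"dy":0,"dz":0.3,"wx":0,"wy":0,"wz":0,"grip":0}
    - {"dx":0,"dy":0,"dz":0.3,"wx":0,"wy":0,"wz":0,"grip":0}

```text
clock: 8.65
eef_pos: [0.5448, -0.1073, 0.0925]
tool_rot: [0.117, 0.967, 0.04, 0.224]
ft_force: [-7.5, 0.6, 10.8]
grip_width: 0.0072
grasp_force: 60.6
```

```bash
python3 st.py
```

```text
rel mm [-1.66 -0.44 22.68] [ 0.     -0.0023 -0.0001] F tool [  2.2   0.4 -13. ] M [0.1  0.96 0.  ] t 8.65 j [-0.28  0.13 -0.56  0.44  0.15 -0.01] 0.007166482902407375
```

Call:
arm_command:
  increments:
    - {"dx":0.1,"dy":0,"dz":0.1,"wx":0,"wy":0,"wz":0,"grip":0}
    - {"dx":0.1,"dy":0,"dz":0.15,"wx":0,"wy":0,"wz":0,"grip":0}
    - {"dx":0.1,"dy":0,"dz":0.15,"wx":0,"wy":0,"wz":0,"grip":0}

```text
clock: 8.95
eef_pos: [0.5452, -0.1074, 0.0924]
tool_rot: [0.117, 0.966, 0.039, 0.225]
ft_force: [-14.3, 0.6, 21.9]
grip_width: 0.0069
grasp_force: 62.3
```

```bash
python3 st.py; python3 - <<'E'
from h import *
o=grab('scene');save('s2.png',cv2.resize(o['p'][160:300,260:480],None,fx=3,fy=3,interpolation=cv2.INTER_CUBIC))
E
```

```text
rel mm [-1.92 -0.46 22.89] [ 0.0002 -0.0048 -0.0002] F tool [  3.3   0.4 -25.9] M [ 0.05  1.32 -0.  ] t 8.95 j [-0.28  0.13 -0.57  0.43  0.15 -0.01] 0.00694245766528463
```

View pics/s2.png

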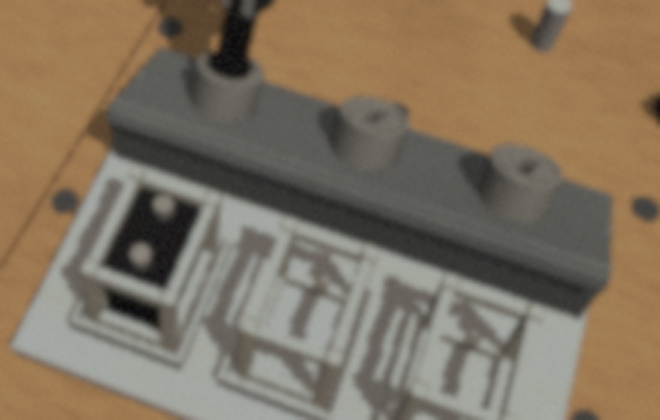

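The close-up shows the collar sitting on the left switch in this view, sw2, which is in front of the battery frame. The force climbs with no further travel, so the key is home. I'll relax the push slightly and turn clockwise (+wz).

Call:
arm_command:
  increments:
    - {"dx":0,"dy":0,"dz":-0.25,"wx":0,"wy":0,"wz":0,"grip":0}
    - {"dx":0,"dy":0,"dz":-0.25,"wx":0,"wy":0,"wz":0,"grip":0}
    - {"dx":0,"dy":0,"dz":-0.25,"wx":0,"wy":0,"wz":0.08,"grip":0}
    - {"dx":0,"dy":0,"dz":-0.25,"wx":0,"wy":0,"wz":0.16,"grip":0}
    - {"dx":0,"dy":0,"dz":-0.25,"wx":0,"wy":0,"wz":0.24,"grip":0}
    - {"dx":0,"dy":0,"dz":-0.25,"wx":0,"wy":0,"wz":0.3,"grip":0}

```text
clock: 9.6
eef_pos: [0.5441, -0.1067, 0.0923]
tool_rot: [0.261, 0.938, 0.073, 0.215]
ft_force: [-2.4, -0.1, 5.8]
grip_width: 0.0069
grasp_force: 59.8
```

```bash
python3 st.py
```

```text
rel mm [-0.77 -0.05 22.53] [-0.0012 -0.0019  0.3021] F tool [-0.3  0.3 -6.3] M [ 0.09  0.57 -0.12] t 9.6 j [-0.28  0.13 -0.57  0.44  0.15  0.29] 0.006863332862992494
```

Call:
arm_command:
  increments:
    - {"dx":0,"dy":0,"dz":0,"wx":0,"wy":0,"wz":0.1,"grip":0}
    - {"dx":0,"dy":0,"dz":0,"wx":0,"wy":0,"wz":0.2,"grip":0}
    - {"dx":0,"dy":0,"dz":0,"wx":0,"wy":0,"wz":0.3,"grip":0}
    - {"dx":0,"dy":0,"dz":0,"wx":0,"wy":0,"wz":0.4,"grip":0}
    - {"dx":0,"dy":0,"dz":0,"wx":0,"wy":0,"wz":0.5,"grip":0}
    - {"dx":0,"dy":0,"dz":0,"wx":0,"wy":0,"wz":0.6,"grip":0}
    - {"dx":0,"dy":0,"dz":0,"wx":0,"wy":0,"wz":0.7,"grip":0}
    - {"dx":0,"dy":0,"dz":0,"wx":0,"wy":0,"wz":0.8,"grip":0}
    - {"dx":0,"dy":0,"dz":0,"wx":0,"wy":0,"wz":0.9,"grip":0}
    - {"dx":0,"dy":0,"dz":0,"wx":0,"wy":0,"wz":1.0,"grip":0}

```text
clock: 10.6
eef_pos: [0.5446, -0.1062, 0.0926]
tool_rot: [0.679, 0.698, 0.168, 0.154]
ft_force: [-1.4, 2.9, 5.5]
grip_width: 0.007
grasp_force: 59.7
```

```bash
python3 st.py
```

```text
rel mm [-1.26  0.59 22.52] [-3.8000e-03 -1.0000e-03  1.3029e+00] F tool [ 3.   1.2 -5.5] M [ 0.17  0.47 -0.1 ] t 10.6 j [-0.28  0.13 -0.57  0.44  0.15  1.29] 0.006993652786627528
```

Call:
arm_command:
  increments:
    - {"dx":0,"dy":0,"dz":0,"wx":0,"wy":0,"wz":0.1,"grip":0}
    - {"dx":0,"dy":0,"dz":0,"wx":0,"wy":0,"wz":0.2,"grip":0}
    - {"dx":0,"dy":0,"dz":0,"wx":0,"wy":0,"wz":0.3,"grip":0}
    - {"dx":0,"dy":0,"dz":0,"wx":0,"wy":0,"wz":0.4,"grip":0}
    - {"dx":0,"dy":0,"dz":0,"wx":0,"wy":0,"wz":0.5,"grip":0}
    - {"dx":0,"dy":0,"dz":0,"wx":0,"wy":0,"wz":0.6,"grip":0}
    - {"dx":0,"dy":0,"dz":0,"wx":0,"wy":0,"wz":0.7,"grip":0}
    - {"dx":0,"dy":0,"dz":0,"wx":0,"wy":0,"wz":0.8,"grip":0}
    - {"dx":0,"dy":0,"dz":0,"wx":0,"wy":0,"wz":0.85,"grip":0}
    - {"dx":0,"dy":0,"dz":0,"wx":0,"wy":0,"wz":0.85,"grip":0}

```text
clock: 11.6
eef_pos: [0.5451, -0.1065, 0.0928]
tool_rot: [0.905, 0.358, 0.217, 0.072]
ft_force: [1.2, 2.1, 5.7]
grip_width: 0.0072
grasp_force: 59.6
```

```bash
python3 st.py
```

```text
rel mm [-1.84  0.43 22.5 ] [-5.2000e-03 -2.0000e-04  2.1486e+00] F tool [ 4.2  0.8 -4.5] M [ 0.28  0.42 -0.07] t 11.6 j [-0.28  0.13 -0.57  0.44  0.15  2.14] 0.00722939901426776
```

Call:
arm_command:
  increments:
    - {"dx":0,"dy":0,"dz":0,"wx":0,"wy":0,"wz":0.05,"grip":0}
    - {"dx":0,"dy":0,"dz":0,"wx":0,"wy":0,"wz":0.1,"grip":0}
    - {"dx":0,"dy":0,"dz":0,"wx":0,"wy":0,"wz":0.15,"grip":0}
    - {"dx":0,"dy":0,"dz":0,"wx":0,"wy":0,"wz":0.18,"grip":0}
    - {"dx":0,"dy":0,"dz":0,"wx":0,"wy":0,"wz":0.18,"grip":0}

```text
clock: 12.1
eef_pos: [0.5451, -0.1067, 0.0929]
tool_rot: [0.934, 0.275, 0.222, 0.052]
ft_force: [-1.1, 1.8, 4.8]
grip_width: 0.0071
grasp_force: 59.5
```

```bash
python3 st.py
```

```text
rel mm [-1.88  0.24 22.44] [-5.3000e-03 -2.0000e-04  2.3283e+00] F tool [ 2.  -1.  -4.8] M [ 0.26  0.4  -0.01] t 12.1 j [-0.28  0.13 -0.57  0.44  0.15  2.32] 0.007135822408173291
```

Call:
arm_command:
  increments:
    - {"dx":0,"dy":0,"dz":0,"wx":0,"wy":0,"wz":0.05,"grip":0}
    - {"dx":0,"dy":0,"dz":0,"wx":0,"wy":0,"wz":0.1,"grip":0}
    - {"dx":0,"dy":0,"dz":0,"wx":0,"wy":0,"wz":0.15,"grip":0}
    - {"dx":0,"dy":0,"dz":0,"wx":0,"wy":0,"wz":0.15,"grip":0}

```text
clock: 12.5
eef_pos: [0.5451, -0.1069, 0.0928]
tool_rot: [0.952, 0.205, 0.226, 0.036]
ft_force: [1.6, 0.8, 5.3]
grip_width: 0.0069
grasp_force: 59.6
```

```bash
python3 st.py
```

```text
rel mm [-1.9   0.07 22.45] [-5.4000e-03 -4.0000e-04  2.4777e+00] F tool [ 3.8  0.8 -4. ] M [ 0.16  0.41 -0.22] t 12.5 j [-0.28  0.13 -0.57  0.44  0.15  2.47] 0.006900577973839584
```

Call:
arm_command:
  increments:
    - {"dx":0,"dy":0,"dz":0,"wx":0,"wy":0,"wz":0.05,"grip":0}
    - {"dx":0,"dy":0,"dz":0,"wx":0,"wy":0,"wz":0.1,"grip":0}
    - {"dx":0,"dy":0,"dz":0,"wx":0,"wy":0,"wz":0.1,"grip":0}

```text
clock: 12.8
eef_pos: [0.545, -0.1069, 0.0928]
tool_rot: [0.961, 0.157, 0.227, 0.024]
ft_force: [1.4, 2.1, 5.0]
grip_width: 0.007
grasp_force: 61.1
```

```bash
python3 st.py
```

```text
rel mm [-1.830e+00  1.000e-02  2.247e+01] [-5.3000e-03 -4.0000e-04  2.5763e+00] F tool [ 3.9 -1.  -3.8] M [ 0.16  0.33 -0.62] t 12.8 j [-0.28  0.13 -0.57  0.44  0.15  2.57] 0.007015095799780964
```

Torque has risen to 0.6 N m against a firm stop, so the switch is at its clockwise end. Now I'll release and back straight out.

Call:
arm_command:
  increments:
    - {"dx":0,"dy":0,"dz":0,"wx":0,"wy":0,"wz":0,"grip":1.5}
    - {"dx":0,"dy":0,"dz":0,"wx":0,"wy":0,"wz":0,"grip":2.5}
    - {"dx":0,"dy":0,"dz":0,"wx":0,"wy":0,"wz":0,"grip":2.5}
    - {"dx":0,"dy":0,"dz":0,"wx":0,"wy":0,"wz":0,"grip":2.5}
    - {"dx":0,"dy":0,"dz":0,"wx":0,"wy":0,"wz":0,"grip":2.5}

```text
clock: 13.3
eef_pos: [0.5428, -0.1069, 0.091]
tool_rot: [0.962, 0.156, 0.225, 0.024]
ft_force: [-0.5, 0.2, -0.3]
grip_width: 0.0247
grasp_force: 0.0
```

```bash
python3 st.py
```

```text
rel mm [ 0.84 -0.67 23.13] [ 8.0000e-04 -1.0000e-04  2.5801e+00] F tool [-0.5 -0.3  0.1] M [ 0.11 -0.39  0.09] t 13.3 j [-0.28  0.13 -0.57  0.44  0.15  2.57] 0.024745590750381977
```

Call:
arm_command:
  increments:
    - {"dx":0,"dy":0,"dz":-1,"wx":0,"wy":0,"wz":0,"grip":2.5}
    - {"dx":0,"dy":0,"dz":-3,"wx":0,"wy":0,"wz":0,"grip":2.5}
    - {"dx":0,"dy":0,"dz":-6,"wx":0,"wy":0,"wz":0,"grip":2.5}
    - {"dx":0,"dy":0,"dz":-9,"wx":0,"wy":0,"wz":0,"grip":2.5}
    - {"dx":0,"dy":0,"dz":-11,"wx":0,"wy":0,"wz":0,"grip":2.5}
    - {"dx":0,"dy":0,"dz":-11,"wx":0,"wy":0,"wz":0,"grip":2.5}

```text
clock: 13.9
eef_pos: [0.4959, -0.1104, 0.1944]
tool_rot: [0.961, 0.156, 0.228, 0.025]
ft_force: [0.4, -0.6, 0.2]
grip_width: 0.0251
grasp_force: 0.0
```

```bash
python3 st.py; python3 - <<'E'
from h import *
s=monitor.get_obs();o=grab('wrist');np.savez('w7',**o,pos=s['eef_pos'],q=s['tool_rot'])
T=R.from_quat(s['tool_rot']).as_matrix();S=frame(np.radians(3.5));up=T.T@S[:,0];print('station upslope in tool deg',np.degrees(np.arctan2(up[1],up[0])))
Q=((cloud(o)-s['eef_pos'])@T)*1000
g=o['p'].max(-1);m=(g<48).astype(np.uint8);m[230:]=0;m[:150]=0;m[:,:280]=0;m[:,365:]=0
q=Q[(m>0)&(np.hypot(Q[...,0],Q[...,1])<30)];print('key z pct',np.percentile(q[:,2],[2,20,50,80,98]))
t=q[q[:,2]<np.percentile(q[:,2],2)+6];print('grip top',t.mean(0),cv2.minAreaRect(t[:,:2].astype(np.float32)))
save('w7.png',cv2.resize(o['p'][110:290,200:440],None,fx=3,fy=3,interpolation=cv2.INTER_CUBIC))
E
```

```text
rel mm [ -2.69  -0.49 -90.38] [-0.0093 -0.0036  2.5793] F tool [ 0.3  0.7 -0. ] M [ 0.11 -0.39 -0.03] t 13.9 j [-0.33 -0.08 -0.48  0.73  0.17  2.53] 0.025137550259756256
station upslope in tool deg 14.956696938926271
key z pct [ 76.06883317  77.24080931  90.94766764 119.10662792 120.53448788]
grip top [-0.7720423  -2.40585651 77.50067325] ((-1.4142332077026367, -2.3043646812438965), (10.6549711227417, 29.707990646362305), 82.0151138305664)
```

View pics/w7.png

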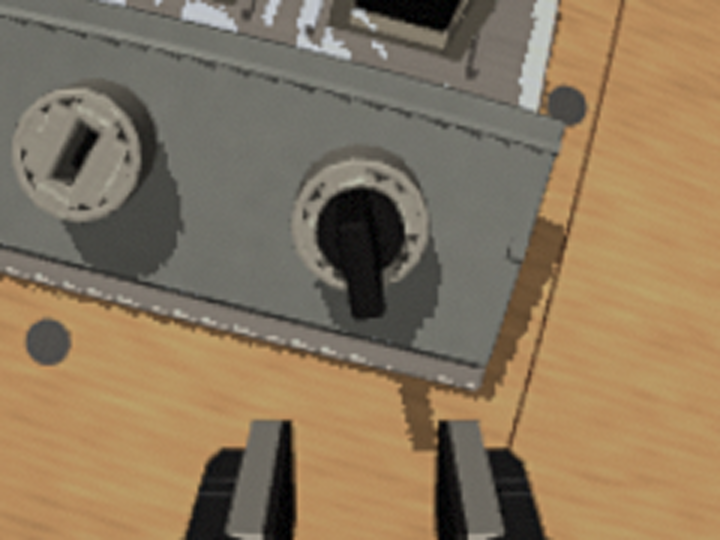

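The key stands in sw2 at crop (360,230). Its angle is about 157 deg from up-slope, which matches the 2.6 rad stop plus slot play, and the other switches look untouched. One last seating check before handing in.

```bash
python3 - <<'E'
from h import *
o=dict(np.load('w7.npz'));T=R.from_quat(o['q']).as_matrix();Q=((cloud(o)-o['pos'])@T)*1000
r=np.hypot(Q[...,0]-3,Q[...,1]+2);g=o['p'].max(-1)
face=Q[(r<26)&(g>140)&(Q[...,2]>115)&(Q[...,2]<135)];col=Q[(r<17)&(g<48)&(Q[...,2]>112)]
print(np.median(face[:,2]),np.median(col[:,2]),len(face),len(col))
if 3<np.median(face[:,2])-np.median(col[:,2])-0<6.5: print(job.job_done())
E
```

```text
124.16708021333875 119.08586106367747 444 311
the job is handed in; nothing more can be done
None
```

I pushed the isolator key fully home in the right-hand (-y) switch, the one in front of the battery, turned it clockwise to its stop and left it there; the job was handed in at about 14 s.

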